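Make up two sampling kits from the bench stock

ROBOT

A 7-joint arm with a two-finger parallel gripper is mounted at the origin on a cart in front of the work surface, level with it; the furniture and walls round the work are solid. World frame = base frame: x ahead of the robot, y to its left, z up, the work surface at z = 0. Lengths are in mm, angles in rad, forces in N, time in s.
With the tool pointing down it reaches from about 400 to 875 mm from the base axis. Payload 6.5 kg.
Tool frame: the origin (TCP) lies at the very end of the fingers, on their centre line; the grasp point (between the pads) lies 19 mm behind it (ctrl.grip_depth is the distance from the TCP to the grasp point, in mm); z points along the fingers, y is the line along which they close (so a half turn about z gives the same grasp; the last joint's range is limited). The gripper opens to 88 mm and grips with 3 to 60 N. Pads are 18 mm wide; open, the fingers measure 123 mm over their backs; the gripper's body (75 mm by 187 mm) begins 45 mm behind the grasp point.
Start: joints at [1.036, 0.536, -0.004, 1.538, 0.003, 1.067, -0.071], TCP at [293.675, -579.866, 238.716] pointing down, gripper open.
Joint ranges: [-2.7, 2.7], [-0.37, 2.16], [-1.27, 1.26], [0.24, 2.4], [-1.31, 4.45], [0.19, 1.91], [-2.76, 2.76]. Speed limits (rad/s): [2.39, 2.39, 3.14, 3.14, 3.14, 3.14, 3.14].

INTERFACE

Orientations are given as a unit quaternion [w, x, y, z].
In Python, from station import ctrl gives the robot as it stands.
- The arm moves only by the shell command python3 -m crank 'ROWS' [OPENING] [FORCE]. ROWS is JSON, a list that holds one entry, the list of rows, each a list of 6 numbers: the shift along the tool's x, y, z as a fraction of full scale, then the turn, a rotation vector about the tool's x, y, z as a fraction of full scale. A call has 1 to 5 rows; each row shifts and turns the commanded pose from where the row before left it, along the tool's axes as they then stand; what a row does not reach is not made up. Full scale, the value 1, is 50 mm for a shift and 8 degrees for a turn. A row lasts 1/10 s, in which the tool goes at most 50 mm and 8.59 degrees, less where a joint would pass 70% of its speed; a pose out of reach is approached as far as the arm can. A call with a number of a shift or a turn outside -1 to 1 is refused whole. A call with a gripper value outside its range is refused whole. OPENING is the finger opening in mm, from 0 to 88.1, set as the call begins (- or left out, the last holds). The fingers move at their own pace and stop on an object; FORCE is the grip in N (left out, the last holds). Time passes only in rows, so rows that do not move let the fingers close. It gives the time, the measured TCP pose, the force, the opening and the grip force at its end, in the units of the state.
- ctrl.sense(): the state, without advancing time (a new reading comes with each control period).
- ctrl.capture(name): name is "scene" or "top"; returns a dict with "image" (480x640x3 uint8, red, green, blue), "fx", "fy", "cx", "cy" (pixels), "extrinsics" (4x4, takes a point from camera to world coordinates). Camera axes: x right, y down, z forward; pixel columns grow to the right and rows downward; lengths in mm; the calibration is good to about 2 mm. A picture is of the moment at which its call begins. There is no depth.
- ctrl.hand_in(): hands the job in; it is judged then, once.
The state is a dict: "time_s": time; "q": joint angles; "qd": joint speeds; "tau": joint torques, N m; "tcp_pos": TCP position; "tool_rot": TCP orientation; "force": force on the tool from outside, world axes, zero at the start; "torque": the same for the moment, N m; "grip_width": finger opening in mm; "grasp_force": force on a finger pad.
Only numpy, scipy, OpenCV 4.12 (cv2) and the standard library are available. Lean on these libraries where they do the work, as an engineer would, in place of code of your own. Each camera call takes 0.05 s, during which the arm holds its last target. There are 200 camera calls.

TASK

Make up the two kits from the stock standing in a row behind the trays: in the tray with three pockets put a capped 50 ml tube into each of the two narrow end pockets and one of the small white bottles into the wide middle pocket; in the tray with two pockets put the small red box into the rectangular pocket and the other white bottle into the round one. Everything ends standing upright on the floor of its pocket; do not tip over a tube or bottle on the way, and leave the timer that lies among the stock where it is.

Things in the scene. Friction and masses are not known exactly. Their poses are not given: they have to be found in the camera images.
- tube_1: 50 ml screw-cap tube, standing upright: clear cylinder 29 mm in diameter with a 34 mm blue cap over the top 14 mm, 115 mm tall, about 50 g. Origin: centre of its underside, z up. The two tubes are alike and interchangeable.
- tube_2: 50 ml screw-cap tube, standing upright: clear cylinder 29 mm in diameter with a 34 mm blue cap over the top 14 mm, 115 mm tall, about 50 g. Origin: centre of its underside, z up. The two tubes are alike and interchangeable.
- bottle_1: Small white round reagent bottle with a white screw cap, standing upright: body 41 mm in diameter, 58 mm high, cap 37.5 mm in diameter, 74 mm tall in all, about 70 g. Origin: centre of its underside, z up. The two bottles are alike and interchangeable.
- bottle_2: Small white round reagent bottle with a white screw cap, standing upright: body 41 mm in diameter, 58 mm high, cap 37.5 mm in diameter, 74 mm tall in all, about 70 g. Origin: centre of its underside, z up. The two bottles are alike and interchangeable.
- small_box: Small red closed parts box, 83 mm (its x) by 63 mm (its y) by 37 mm tall, about 90 g, lid fixed. Origin: centre of its underside, z up. Grip it across its 63 mm width (fingers closing along its y); it fits its pocket either way round.
- tray_three: Fixed grey kit tray with three round pockets, 80 (x) x 220 (y) x 16 mm over its end rims. Pockets in a row along its y at x = 0: the wide middle one, 58 mm in diameter, at y = 0 for a bottle; two narrow ones, 46 mm, at y = -70 and +70 mm for tubes. Pocket floors are 4 mm, the top face 16 mm above the origin, which is the centre of its underside, z up.
- tray_two: Fixed grey kit tray with two pockets, 105 (x) x 206 (y) x 16 mm over its end rims. A rectangular pocket, 81 (x) x 101 (y) mm, centred at x = 0, y = +36 mm for the box (its 83 mm length along the tray's y); a round one, 58 mm in diameter, at x = 0, y = -56 mm for a bottle. Pocket floors are 4 mm, the top face 16 mm above the origin, which is the centre of its underside, z up.
- timer: White square kitchen-type timer, 60 x 60 x 15 mm, lying face up loose among the stock; it belongs to no kit and stays where it lies. Origin: centre of its underside, z up.
Mind the look-alikes: they are no part of the job. What is shaped like the bottle_2 but green is not meant. Leave any orange look-alike of the tube_1 alone.

How it is judged (in metres and radians):
At the end, for the whole second after the job is handed in: Tubes in both narrow pockets and a bottle in the wide one; box in the rectangular pocket and a bottle in the round one: each within 11 mm (box 14 mm) of the pocket centre along each tray axis, underside below 9 mm in the tray, tilt under 0.12 rad, at rest; timer within 30 mm of its start (((x of tube_1 in the frame of tray_three between -0.011 and 0.011 m and y of tube_1 in the frame of tray_three between -0.081 and -0.059 m and z of tube_1 in the frame of tray_three between 0 and 0.009 m and angle between tube_1's own z axis and vertical below 0.12 rad) or (x of tube_2 in the frame of tray_three between -0.011 and 0.011 m and y of tube_2 in the frame of tray_three between -0.081 and -0.059 m and z of tube_2 in the frame of tray_three between 0 and 0.009 m and angle between tube_2's own z axis and vertical below 0.12 rad)) and ((x of tube_1 in the frame of tray_three between -0.011 and 0.011 m and y of tube_1 in the frame of tray_three between 0.059 and 0.081 m and z of tube_1 in the frame of tray_three between 0 and 0.009 m and angle between tube_1's own z axis and vertical below 0.12 rad) or (x of tube_2 in the frame of tray_three between -0.011 and 0.011 m and y of tube_2 in the frame of tray_three between 0.059 and 0.081 m and z of tube_2 in the frame of tray_three between 0 and 0.009 m and angle between tube_2's own z axis and vertical below 0.12 rad)) and ((x of bottle_1 in the frame of tray_three between -0.011 and 0.011 m and y of bottle_1 in the frame of tray_three between -0.011 and 0.011 m and z of bottle_1 in the frame of tray_three between 0 and 0.009 m and angle between bottle_1's own z axis and vertical below 0.12 rad) or (x of bottle_2 in the frame of tray_three between -0.011 and 0.011 m and y of bottle_2 in the frame of tray_three between -0.011 and 0.011 m and z of bottle_2 in the frame of tray_three between 0 and 0.009 m and angle between bottle_2's own z axis and vertical below 0.12 rad)) and ((x of bottle_1 in the frame of tray_two between -0.011 and 0.011 m and y of bottle_1 in the frame of tray_two between -0.067 and -0.045 m and z of bottle_1 in the frame of tray_two between 0 and 0.009 m and angle between bottle_1's own z axis and vertical below 0.12 rad) or (x of bottle_2 in the frame of tray_two between -0.011 and 0.011 m and y of bottle_2 in the frame of tray_two between -0.067 and -0.045 m and z of bottle_2 in the frame of tray_two between 0 and 0.009 m and angle between bottle_2's own z axis and vertical below 0.12 rad)) and x of small_box in the frame of tray_two between -0.014 and 0.014 m and y of small_box in the frame of tray_two between 0.022 and 0.05 m and z of small_box in the frame of tray_two between 0 and 0.009 m and angle between small_box's own z axis and vertical below 0.12 rad and linear speed of each of tube_1, tube_2, bottle_1, bottle_2, small_box below 0.02 m/s and distance of timer from where it was at the start of the episode below 0.03 m); the robot touches nothing.
It fails at once if a tube or bottle is knocked or tipped over (angle between any of tube_1, tube_2, bottle_1, bottle_2's own z axis and vertical above 0.8 rad).
It fails at once if the timer is shifted by more than 30 mm (distance of timer from where it was at the start of the episode above 0.03 m).
It also fails if it takes over 109 s, if anything falls off the work surface, if the arm or the gripper's body presses on something with over 40 N, if the wrist force passes 120 N, or if a joint passes its speed limit or range.

## Working session

There is one attempt and no reset: what is moved stays moved. The work goes in short steps, Python scripts to look and compute and a shell command to move; the robot and the scene stay as the last step left them, time stands still between calls to the robot, and variables do not carry over. Pictures are saved under pics/ and viewed, at most 14 in all, crops included, and the job is handed in when it is done.

```bash
mkdir -p pics; ls; python3 - <<'E'
from station import ctrl
import cv2,numpy as np
for n in("scene","top"):
    c=ctrl.capture(n);cv2.imwrite(f"pics/{n}0.png",c["image"][:,:,::-1]);print(n,c["fx"],c["fy"],c["cx"],c["cy"]);print(np.round(c["extrinsics"],4).tolist())
print(ctrl.sense())
E
```

```text
pics
scene 436.6372770938466 436.6372770938466 317.7106235380279 245.6812311685906
[[-0.5562, -0.3506, 0.7535, -105.574], [-0.8311, 0.2317, -0.5056, 544.6554], [0.0027, -0.9074, -0.4203, 418.1937], [0.0, 0.0, 0.0, 1.0]]
top 583.6950854222965 583.6950854222965 300.02797235018534 248.93348431400355
[[0.0183, -0.995, 0.0985, 452.4316], [-0.9998, -0.018, 0.0044, 98.1339], [-0.0026, -0.0986, -0.9951, 1073.8812], [0.0, 0.0, 0.0, 1.0]]
{'time_s': 0.1, 'q': array([ 1.0357922 ,  0.53709961, -0.00447553,  1.5387627 ,  0.00263359,
        1.06730831, -0.07118871]), 'qd': array([ 0.00047047, -0.00220484,  0.00054978, -0.00166055, -0.00086667,
       -0.00198319,  0.00025563]), 'tau': array([ 1.89093749e-03, -5.72088003e+01,  9.93581861e-01, -2.52236402e+01,
       -5.61660924e-02,  1.34231796e-02,  8.49938692e-05]), 'tcp_pos': array([ 293.43133587, -579.37486514,  237.92491513]), 'tool_rot': array([-7.47385477e-04,  9.72637885e-01,  2.32325046e-01, -2.43639571e-04]), 'force': array([ 0.69787621, -0.50525525,  0.25279319]), 'torque': array([-0.00057652,  0.04502064,  0.00694907]), 'grasp_force': 0.0, 'grip_width': 88.07885608113233}
```

View pics/top0.png

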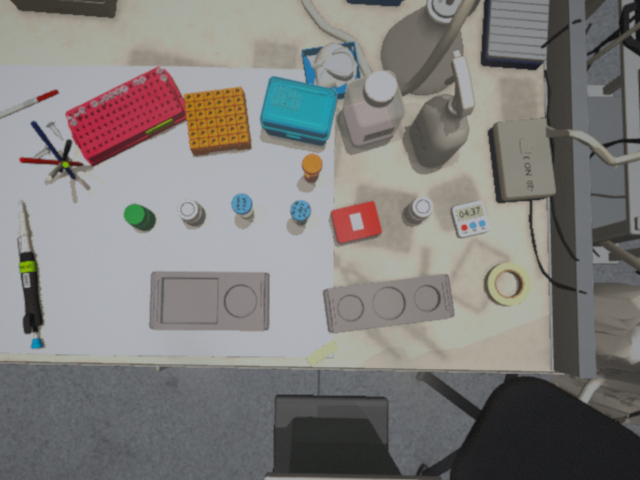

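View pics/scene0.png

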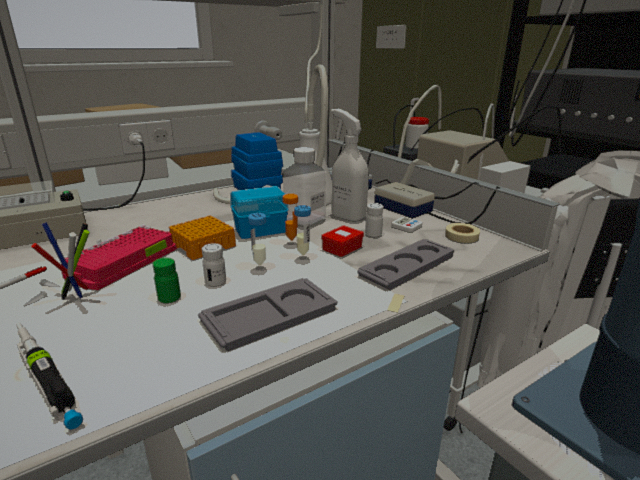

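Top view: white bottles stand at (190,211) and (420,209), and the blue-cap tubes at (242,205) and (300,211). The red box is at (357,222), the timer at (470,219), tray_two at (210,300) and tray_three at (388,303). The green bottle (139,216) and the orange tube (312,165) are look-alikes, excluded by colour. I'll confirm this in a crop.

```bash
cat > h.py <<'E'
import cv2,numpy as np
from station import ctrl
def proj(c,P):
    E=np.array(c["extrinsics"]);p=(np.atleast_2d(P)-E[:3,3])@E[:3,:3]
    return np.c_[c["fx"]*p[:,0]/p[:,2]+c["cx"],c["fy"]*p[:,1]/p[:,2]+c["cy"]]
def unproj(c,uv,z):
    E=np.array(c["extrinsics"]);uv=np.atleast_2d(uv)
    d=np.c_[(uv[:,0]-c["cx"])/c["fx"],(uv[:,1]-c["cy"])/c["fy"],np.ones(len(uv))]@E[:3,:3].T
    return E[:3,3]+d*((z-E[2,3])/d[:,2])[:,None]
def blobs(mask,amin=60):
    n,l,s,ce=cv2.connectedComponentsWithStats(mask.astype(np.uint8))
    return [(s[i],ce[i],l==i) for i in range(1,n) if s[i][4]>=amin]
E
python3 - <<'E'
from h import *
c=ctrl.capture("top");im=c["image"];hsv=cv2.cvtColor(im,cv2.COLOR_RGB2HSV)
cv2.imwrite("pics/crop1.png",cv2.resize(im[150:340,120:500,::-1],None,fx=2.1,fy=2.1,interpolation=cv2.INTER_CUBIC))
H,S,V=hsv[...,0].astype(int),hsv[...,1],hsv[...,2]
roi=np.zeros(H.shape,bool);roi[185:345,120:500]=1
for nm,m,z in(("blue",(H>90)&(H<120)&(S>100),108),("red",((H<8)|(H>172))&(S>120),37)):
    for s,ce,l in blobs(m&roi):
        if nm=="red":
            r=cv2.minAreaRect(np.argwhere(l)[:,::-1].astype(np.float32));print(nm,s,r,np.round(unproj(c,cv2.boxPoints(r),37),1).tolist())
        print(nm,s,ce.round(1),unproj(c,ce,z).round(1))
for s,ce,l in blobs((abs(im.astype(int).max(2)-im.min(2))<40)&(V<150)&roi&(np.arange(480)[:,None]>255),800):
    r=cv2.minAreaRect(np.argwhere(l)[:,::-1].astype(np.float32));print("tray",s,r,unproj(c,r[0],16).round(1),unproj(c,cv2.boxPoints(r),16).round(1).tolist())
E
```

```text
blue [232 194  20  20 296] [241.4 203.5] [[622.8 202.  108. ]]
blue [291 201  19  20 272] [300.2 210.3] [[613.  103.3 108. ]]
red [ 332  201   50   42 1274] ((355.97064208984375, 221.88238525390625), (33.71245193481445, 44.626548767089844), 75.96376037597656) [[624.6, 49.7, 37.0], [645.7, -27.9, 37.0], [586.7, -42.9, 37.0], [565.8, 34.3, 37.0]]
red [ 332  201   50   42 1274] [356.1 221.8] [[605.8   3.1  37. ]]
tray [ 149  271  121   60 6929] ((209.19151306152344, 300.5835876464844), (120.0617446899414, 58.23768997192383), 0.5509039759635925) [[460.5 265.1  16. ]] [[407.4, 371.8, 16.0], [512.2, 375.4, 16.0], [514.0, 157.4, 16.0], [409.3, 155.9, 16.0]]
tray [ 323  273  132   60 5820] ((388.16290283203125, 302.138916015625), (48.925167083740234, 128.43487548828125), 82.27816772460938) [[463.6 -58.   16. ]] [[489.5, 63.1, 16.0], [525.0, -167.2, 16.0], [437.8, -178.4, 16.0], [402.8, 50.1, 16.0]]
```

View pics/crop1.png

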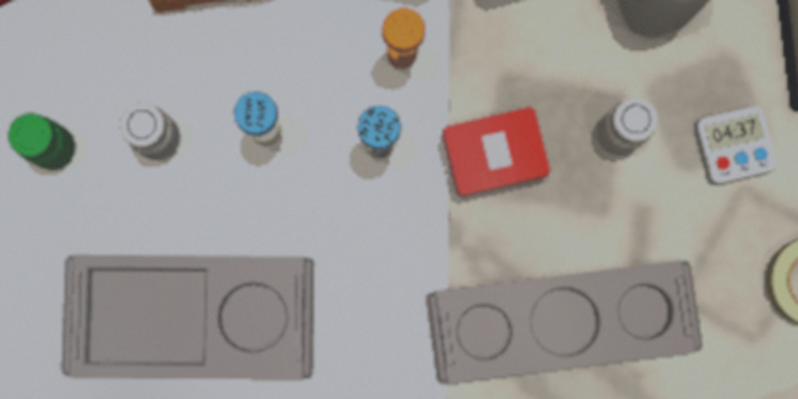

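The crop confirms the picks: white bottle caps at (142,125) and (635,119), blue tubes at (256,113) and (379,127), and the red box at (496,152). Green and orange are left alone. Next I refine the circles and cross-check with the scene camera.

```bash
cat >> h.py <<'E'
def circ(c,uv,z,r,win=14):
    """Refine circle (centre guess uv px, radius r mm at height z) by Hough on upscaled crop; returns px"""
    k=8;f=c["fx"]/(1070-z)*r;w=int(f+win);u,v=[int(round(a)) for a in uv]
    g=cv2.cvtColor(c["image"],cv2.COLOR_RGB2GRAY)[v-w:v+w,u-w:u+w]
    g=cv2.GaussianBlur(cv2.resize(g,None,fx=k,fy=k,interpolation=cv2.INTER_CUBIC),(0,0),4)
    o=cv2.HoughCircles(g,cv2.HOUGH_GRADIENT,1,200,param1=40,param2=8,minRadius=int(k*f*.92),maxRadius=int(k*f*1.08))
    if o is None:return None
    o=o[0,0];return (np.array([u-w,v-w])+(o[:2]+.5)/k-.5),o[2]/k,f
E
python3 - <<'E'
from h import *
c=ctrl.capture("top")
P={}
for n,uv,z,r in(("two_round",(240.5,301),16,29),("t3+",(350.5,308.1),16,23),("t3mid",(389,302.9),16,29),("t3-",(427.1,298.1),16,23),
 ("botL",(187.6,209.5),74,18.75),("botR",(422.4,206.7),74,18.75),("tubeL",(241.6,203.5),115,17),("tubeR",(300.2,210),115,17)):
    o=circ(c,uv,z,r);print(n,None if o is None else (o[0].round(1),o[1].round(1),round(o[2],1),unproj(c,o[0],z).round(1)), unproj(c,uv,z).round(1)[0])
    P[n]=unproj(c,o[0] if o else uv,z)[0]
rc=np.array([[90,268],[207,268],[207,365],[88,365]])/2.1+[120,150];Q=unproj(c,rc,16);print("rect",Q.round(1).tolist(),Q.mean(0))
s=ctrl.capture("scene");im=s["image"].copy()
for n,p in P.items():
    u=proj(s,p)[0];cv2.circle(im,tuple(int(round(a*8)) for a in u),8,(255,0,255),-1,cv2.LINE_AA,3)
    b=p.copy();b[2]=0 if p[2]>20 else 4
    u=proj(s,b)[0];cv2.circle(im,tuple(int(round(a*8)) for a in u),8,(0,255,0),-1,cv2.LINE_AA,3)
cv2.imwrite("pics/sc1.png",cv2.resize(im[190:360,145:465,::-1],None,fx=2.5,fy=2.5,interpolation=cv2.INTER_CUBIC))
E
```

```text
two_round None [460.7 208.5  16. ]
t3+ None [451.6   9.8  16. ]
t3mid None [462.2 -59.5  16. ]
t3- None [ 472.1 -128.2   16. ]
botL (array([193.5, 215. ]), np.float32(11.5), 11.0, array([[607.1, 288.1,  74. ]])) [616.6 298.7  74. ]
botR (array([422.2, 206.4]), np.float32(10.3), 11.0, array([[ 629.3, -107.9,   74. ]])) [ 628.8 -108.2   74. ]
tubeL (array([241.1, 203.8]), np.float32(10.9), 10.4, array([[621.1, 201.7, 115. ]])) [621.6 200.9 115. ]
tubeR (array([296.1, 217.9]), np.float32(10.6), 10.4, array([[599. , 109.8, 115. ]])) [612.4 103.2 115. ]
rect [[500.4, 350.5, 16.0], [502.2, 249.5, 16.0], [419.2, 246.8, 16.0], [417.3, 348.8, 16.0]] [459.76882525 298.90342708  16.        ]
```

View pics/sc1.png

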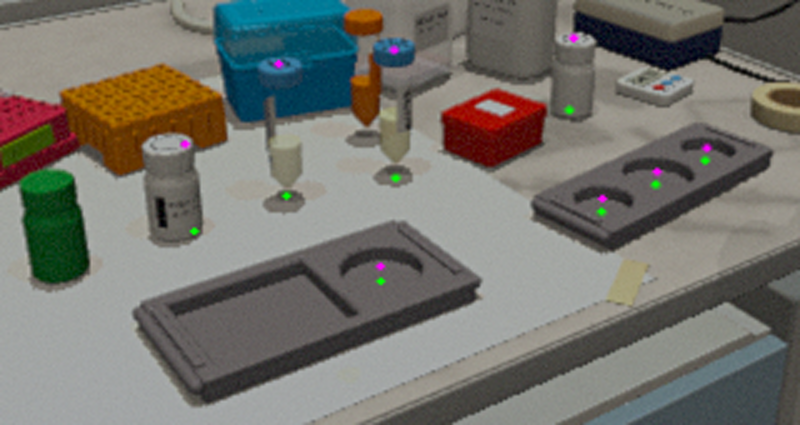

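Scene overlay: the tray pocket points and the right bottle and left tube caps agree in both views. The Hough fits for the left bottle and right tube are off, so I use the direct readings for those:

| Item | x (mm) | y (mm) |
|---|---|---|
| Left bottle | 616.6 | 298.7 |
| Right bottle | 629 | -108 |
| Left tube | 621.5 | 201.5 |
| Right tube | 612.5 | 103.2 |
| Box | 605.8 | 3.1 |

The spacings match the given sizes. I start with the right bottle, turning to yaw 0 and moving over it.

```bash
python3 -m crank '[[[0,0,0,0,0,0.84],[0,0,0,0,0,0.84],[0,0,0,0,0,0.84],[0,0,0,0,0,0.84],[0,0,0,0,0,0]]]' 70
python3 -m crank '[[[0.448,-0.629,0,0,0,0],[0.448,-0.629,0,0,0,0],[0.448,-0.629,0,0,0,0],[0.448,-0.629,0,0,0,0],[0.448,-0.629,0,0,0,0]]]'
python3 -m crank '[[[0.448,-0.629,0,0,0,0],[0.448,-0.629,0,0,0,0],[0.448,-0.629,0,0,0,0],[0.448,-0.629,0,0,0,0],[0,0,0,0,0,0]]]'
```

```text
time_s: 0.75
tcp_pos: [293.7, -579.8, 238.6]
tool_rot: [-0.0, 1.0, -0.001, -0.0]
force: [0.6, -0.7, 0.2]
grip_width: 70.2
grasp_force: 0.0
time_s: 1.25
tcp_pos: [406.4, -421.3, 238.8]
tool_rot: [0.0, 1.0, 0.002, 0.0]
force: [0.4, -0.1, 0.5]
grip_width: 70.2
grasp_force: 0.0
time_s: 1.75
tcp_pos: [499.3, -290.6, 238.7]
tool_rot: [-0.002, 1.0, 0.006, 0.001]
force: [-0.1, 0.6, 0.5]
grip_width: 69.8
grasp_force: 0.0
```

```bash
python3 -m crank '[[[0.445,-0.629,0,0,0,0],[0.445,-0.629,0,0,0,0],[0.445,-0.629,0,0,0,0],[0.445,-0.629,0,0,0,0],[0.445,-0.629,0,0,0,0]]]'
python3 -m crank '[[[0.445,-0.629,0,0,0,0],[0,0,0,0,0,0],[0,0,0,0,0,0]]]'
```

```text
time_s: 2.25
tcp_pos: [607.2, -139.2, 238.8]
tool_rot: [0.0, 1.0, 0.001, -0.0]
force: [0.3, -0.2, 0.6]
grip_width: 69.8
grasp_force: 0.0
time_s: 2.55
tcp_pos: [628.9, -108.0, 238.4]
tool_rot: [0.0, 1.0, 0.002, -0.0]
force: [-0.5, -1.4, 0.3]
grip_width: 70.3
grasp_force: 0.0
```

```bash
python3 -m crank '[[[0,0,0.7,0,0,0],[0,0,0.7,0,0,0],[0,0,0.7,0,0,0],[0,0,0.7,0,0,0],[0,0,0,0,0,0]]]'
python3 -m crank '[[[0,0,0.5,0,0,0],[0,0,0.5,0,0,0],[0,0,0.46,0,0,0],[0,0,0,0,0,0],[0,0,0,0,0,0]]]'
python3 -m crank '[[[0,0,0,0,0,0],[0,0,0,0,0,0],[0,0,0,0,0,0],[0,0,0,0,0,0],[0,0,0,0,0,0]]]' 30 15
python3 -m crank '[[[0,0,0,0,0,0],[0,0,0,0,0,0],[0,0,0,0,0,0]]]'
```

```text
time_s: 3.05
tcp_pos: [624.3, -110.2, 94.2]
tool_rot: [0.0, 1.0, -0.001, -0.005]
force: [0.1, -0.1, -0.4]
grip_width: 70.3
grasp_force: 0.0
time_s: 3.55
tcp_pos: [629.6, -109.4, 27.4]
tool_rot: [0.0, 1.0, -0.001, 0.001]
force: [0.8, -0.3, 0.3]
grip_width: 70.2
grasp_force: 0.0
time_s: 4.05
tcp_pos: [629.3, -108.3, 26.3]
tool_rot: [0.0, 1.0, -0.0, 0.0]
force: [-0.9, 0.0, 4.3]
grip_width: 40.5
grasp_force: 15.0
time_s: 4.35
tcp_pos: [629.3, -108.3, 26.3]
tool_rot: [0.0, 1.0, -0.0, 0.0]
force: [-1.0, 0.7, 5.7]
grip_width: 40.8
grasp_force: 15.0
```

```bash
python3 -m crank '[[[0,0,-0.3,0,0,0],[0,0,-0.4,0,0,0],[0,0,-0.4,0,0,0],[0,0,0,0,0,0]]]'
python3 -m crank '[[[-0.557,-0.162,0,0,0,0],[-0.557,-0.162,0,0,0,0],[-0.557,-0.162,0,0,0,0],[-0.557,-0.162,0,0,0,0],[-0.557,-0.162,0,0,0,0]]]'
python3 -m crank '[[[-0.557,-0.162,0,0,0,0],[0,0,0,0,0,0],[0,0,0,0,0,0],[0,0,0,0,0,0]]]'
python3 - <<'E'
from h import *
im=np.vstack([cv2.resize(ctrl.capture("scene")["image"][180:300,300:480],(720,480)) for n in [0]])
cv2.imwrite("pics/p1.png",im[:,:,::-1])
E
```

```text
time_s: 4.75
tcp_pos: [631.1, -108.5, 83.9]
tool_rot: [0.0, 1.0, -0.0, 0.003]
force: [0.4, 0.6, -0.1]
grip_width: 40.2
grasp_force: 15.0
time_s: 5.25
tcp_pos: [488.0, -67.3, 80.2]
tool_rot: [-0.0, 1.0, -0.0, -0.0]
force: [0.5, -0.1, -0.6]
grip_width: 40.7
grasp_force: 15.0
time_s: 5.65
tcp_pos: [463.1, -59.8, 80.8]
tool_rot: [0.0, 1.0, -0.0, 0.001]
force: [-0.4, -0.8, -0.4]
grip_width: 40.8
grasp_force: 15.0
```

View pics/p1.png

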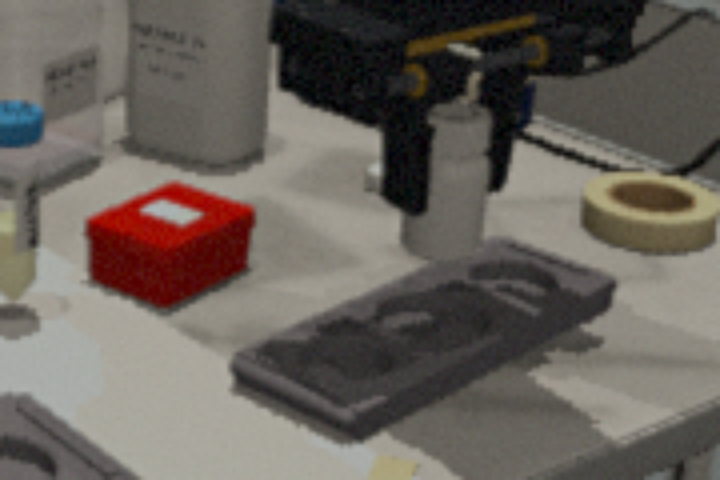

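The bottle hangs upright in the fingers at (445,180) in the crop, above the middle pocket. Lowering it.

```bash
python3 -m crank '[[[-0.02,0,0.3,0,0,0],[0,0,0.3,0,0,0],[0,0,0.2,0,0,0],[0,0,0.1,0,0,0],[0,0,0.09,0,0,0]]]'
python3 -m crank '[[[0,0,0,0,0,0],[0,0,0,0,0,0]]]'
```

```text
time_s: 6.2
tcp_pos: [461.3, -59.7, 31.0]
tool_rot: [0.0, 1.0, -0.0, 0.0]
force: [-3.9, 0.3, 24.8]
grip_width: 40.6
grasp_force: 15.0
time_s: 6.4
tcp_pos: [461.2, -59.6, 31.4]
tool_rot: [0.0, 1.0, -0.0, 0.0]
force: [-1.0, -0.3, -0.5]
grip_width: 40.3
grasp_force: 15.0
```

```bash
python3 -m crank '[[[0,0,0,0,0,0],[0,0,0,0,0,0],[0,0,-0.2,0,0,0],[0,0,-0.6,0,0,0],[0,0,-0.9,0,0,0]]]' 56
python3 -m crank '[[[0,0,-0.9,0,0,0],[0,0,-0.8,0,0,0],[0.5,-0.54,0,0,0,0],[0.5,-0.54,0,0,0,0],[0.5,-0.54,0,0,0,0]]]'
python3 -m crank '[[[0.5,-0.54,0,0,0,0],[0.5,-0.54,0,0,0,0],[0.52,-0.56,0,0,0,0],[0,0,0,0,0,-1],[0,0,0,0,0,-1]]]'
python3 -m crank '[[[0,0,0,0,0,-1],[0,0,0,0,0,-1],[0,0,0,0,0,-1],[0,0,0,0,0,-1],[0,0,0,0,0,-1]]]'
python3 -m crank '[[[0,0,0,0,0,-1],[0,0,0,0,0,-1],[0,0,0,0,0,-1],[0,0,0,0,0,-1],[0,0,0,0,0,-0.25]]]'
python3 -m crank '[[[0,0,0,0,0,0],[0,0,0,0,0,0]]]'
python3 - <<'E'
from h import *
c=ctrl.capture("top");cv2.imwrite("pics/t2.png",cv2.resize(c["image"][150:340,120:500,::-1],None,fx=2.1,fy=2.1,interpolation=cv2.INTER_CUBIC))
E
```

```text
time_s: 6.9
tcp_pos: [459.2, -59.4, 116.4]
tool_rot: [-0.0, 1.0, -0.0, -0.002]
force: [0.8, -0.9, 0.2]
grip_width: 56.2
grasp_force: 0.0
time_s: 7.4
tcp_pos: [536.8, 22.1, 202.7]
tool_rot: [0.0, 1.0, -0.001, 0.001]
force: [0.5, 0.1, 0.3]
grip_width: 56.4
grasp_force: 0.0
time_s: 7.9
tcp_pos: [612.1, 104.8, 201.7]
tool_rot: [-0.0, 0.99, 0.143, 0.0]
force: [0.5, -0.2, -0.0]
grip_width: 56.4
grasp_force: 0.0
time_s: 8.4
tcp_pos: [611.7, 103.2, 202.0]
tool_rot: [0.0, 0.882, 0.472, 0.0]
force: [0.5, -0.3, 0.2]
grip_width: 56.0
grasp_force: 0.0
time_s: 8.9
tcp_pos: [611.7, 103.0, 202.0]
tool_rot: [0.0, 0.706, 0.708, -0.0]
force: [-0.0, -0.0, 0.4]
grip_width: 56.2
grasp_force: 0.0
time_s: 9.1
tcp_pos: [611.8, 103.2, 201.7]
tool_rot: [0.0, 0.708, 0.706, -0.0]
force: [0.2, -0.5, -0.3]
grip_width: 56.0
grasp_force: 0.0
```

View pics/t2.png

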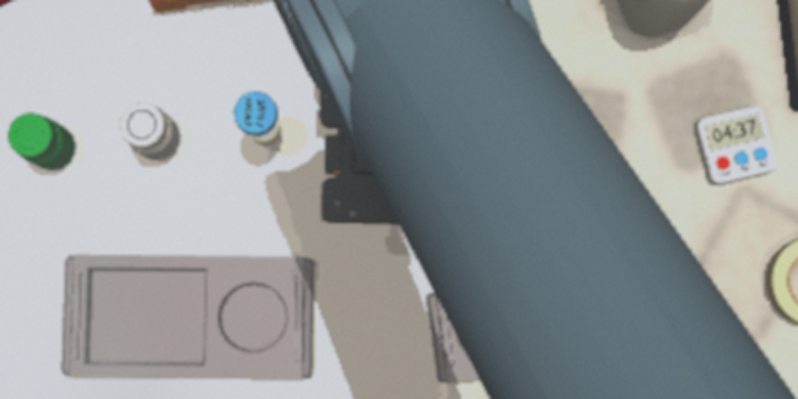

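The arm hides tray_three, and the left tube, left bottle and timer have not moved. The tool is over the right tube, so I descend to z=60 and grip.

```bash
python3 -m crank '[[[0,0,0.5,0,0,0],[0,0,0.5,0,0,0],[0,0,0.5,0,0,0],[0,0,0.5,0,0,0],[0,0,0.4,0,0,0]]]'
python3 -m crank '[[[0,0,0.3,0,0,0],[0,0,0.14,0,0,0],[0,0,0,0,0,0],[0,0,0,0,0,0]]]'
python3 -m crank '[[[0,0,0,0,0,0],[0,0,0,0,0,0],[0,0,0,0,0,0],[0,0,0,0,0,0],[0,0,0,0,0,0]]]' 20 15
python3 -m crank '[[[0,0,0,0,0,0],[0,0,0,0,0,0],[0,0,-0.3,0,0,0],[0,0,-0.3,0,0,0],[0,0,-0.3,0,0,0]]]'
```

```text
time_s: 9.65
tcp_pos: [611.4, 103.2, 80.0]
tool_rot: [-0.0, 0.708, 0.707, -0.001]
force: [0.4, -0.8, 0.0]
grip_width: 55.7
grasp_force: 0.0
time_s: 10.05
tcp_pos: [612.5, 103.6, 60.0]
tool_rot: [0.0, 0.707, 0.707, 0.001]
force: [1.3, 0.1, 0.5]
grip_width: 55.6
grasp_force: 0.0
time_s: 10.55
tcp_pos: [612.3, 103.5, 59.7]
tool_rot: [0.0, 0.707, 0.707, 0.0]
force: [-0.2, 0.3, 2.7]
grip_width: 33.1
grasp_force: 15.0
time_s: 11.05
tcp_pos: [612.0, 103.4, 105.7]
tool_rot: [0.0, 0.707, 0.707, 0.0]
force: [0.8, -0.6, -0.6]
grip_width: 33.4
grasp_force: 15.0
```

```bash
python3 -m crank '[[[-0.312,-0.534,0,0,0,0],[-0.312,-0.534,0,0,0,0],[-0.312,-0.534,0,0,0,0],[-0.312,-0.534,0,0,0,0],[-0.312,-0.534,0,0,0,0]]]'
python3 -m crank '[[[-0.312,-0.534,0,0,0,0],[0,0,0,0,0,0],[0,0,0,0,0,0],[0,0,0,0,0,0]]]'
python3 - <<'E'
from h import *
cv2.imwrite("pics/p2.png",cv2.resize(ctrl.capture("scene")["image"][180:310,290:485],(720,480))[:,:,::-1])
E
```

```text
time_s: 11.55
tcp_pos: [477.8, 24.8, 105.3]
tool_rot: [0.001, 0.707, 0.707, 0.0]
force: [0.1, -1.1, -0.5]
grip_width: 33.2
grasp_force: 15.0
time_s: 11.95
tcp_pos: [453.3, 10.5, 105.0]
tool_rot: [0.001, 0.707, 0.707, 0.001]
force: [-0.3, 0.1, -0.3]
grip_width: 33.3
grasp_force: 15.0
```

View pics/p2.png

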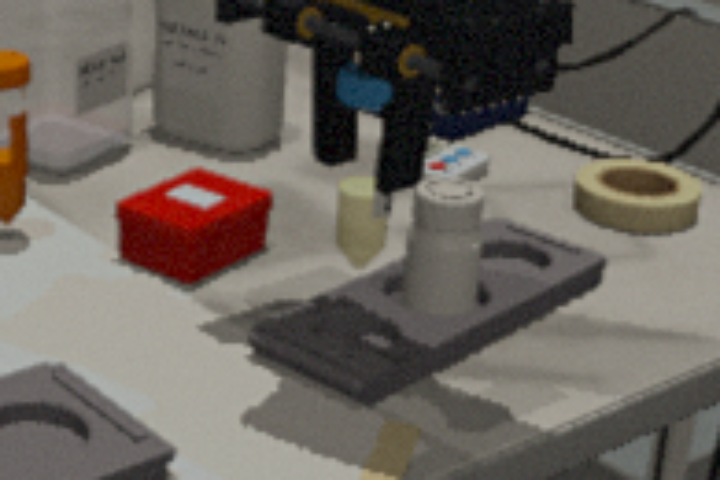

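The bottle stands in the middle pocket at (445,260), and the tube hangs upright at (362,180). Lowering it.

```bash
python3 -m crank '[[[-0.014,-0.034,0.25,0,0,0],[0,0,0.25,0,0,0],[0,0,0.16,0,0,0],[0,0,0.1,0,0,0],[0,0,0.07,0,0,0]]]'
python3 -m crank '[[[0,0,0,0,0,0],[0,0,0,0,0,0]]]'
```

```text
time_s: 12.5
tcp_pos: [450.6, 9.5, 62.7]
tool_rot: [0.0, 0.707, 0.707, 0.0]
force: [-2.4, -0.3, 24.9]
grip_width: 33.1
grasp_force: 15.4
time_s: 12.7
tcp_pos: [450.6, 9.3, 62.9]
tool_rot: [0.0, 0.707, 0.707, 0.0]
force: [0.5, 1.0, 2.7]
grip_width: 33.1
grasp_force: 15.7
```

```bash
python3 -m crank '[[[0,0,0,0,0,0],[0,0,0,0,0,0],[0,0,-0.2,0,0,0],[0,0,-0.5,0,0,0],[0,0,-0.6,0,0,0]]]' 56
python3 -m crank '[[[0,0,-0.6,0,0,0],[0,0,-0.6,0,0,0],[0.5,0.44,0,0,0,0],[0.5,0.44,0,0,0,0],[0.5,0.44,0,0,0,0]]]'
python3 -m crank '[[[0.5,0.44,0,0,0,0],[0.5,0.44,0,0,0,0],[0.5,0.44,0,0,0,0],[0.5,0.44,0,0,0,0],[0.34,0.34,0,0,0,0]]]'
python3 -m crank '[[[0,0,0,0,0,0],[0,0,0,0,0,0]]]'
```

```text
time_s: 13.2
tcp_pos: [449.0, 9.2, 128.3]
tool_rot: [-0.001, 0.707, 0.707, -0.001]
force: [0.7, -0.2, 0.5]
grip_width: 55.9
grasp_force: 0.0
time_s: 13.7
tcp_pos: [516.8, 84.6, 188.8]
tool_rot: [0.0, 0.708, 0.707, 0.0]
force: [0.4, 0.1, 0.5]
grip_width: 55.7
grasp_force: 0.0
time_s: 14.2
tcp_pos: [621.6, 203.2, 188.3]
tool_rot: [-0.0, 0.707, 0.707, 0.0]
force: [-0.9, 1.2, 0.6]
grip_width: 55.7
grasp_force: 0.0
time_s: 14.4
tcp_pos: [620.5, 200.9, 187.8]
tool_rot: [-0.0, 0.707, 0.707, -0.0]
force: [0.5, 0.1, -0.9]
grip_width: 56.0
grasp_force: 0.0
```

Descend to 60, grip and lift. The route to (472,-128) crosses the bottle and tube already placed, so the carried tube's bottom must be above 125 mm.

```bash
python3 -m crank '[[[0.01,0.02,0.5,0,0,0],[0,0,0.5,0,0,0],[0,0,0.5,0,0,0],[0,0,0.4,0,0,0],[0,0,0.3,0,0,0]]]'
python3 -m crank '[[[0,0,0.25,0,0,0],[0,0,0.11,0,0,0],[0,0,0,0,0,0],[0,0,0,0,0,0]]]'
python3 -m crank '[[[0,0,0,0,0,0],[0,0,0,0,0,0],[0,0,0,0,0,0],[0,0,0,0,0,0],[0,0,0,0,0,0]]]' 20 15
python3 -m crank '[[[0,0,0,0,0,0],[0,0,0,0,0,0],[0,0,-0.4,0,0,0],[0,0,-0.6,0,0,0],[0,0,-0.6,0,0,0]]]'
python3 -m crank '[[[0,0,-0.6,0,0,0],[0,0,-0.6,0,0,0],[0,0,0,0,0,0]]]'
```

```text
time_s: 14.9
tcp_pos: [621.0, 199.7, 76.6]
tool_rot: [-0.0, 0.708, 0.707, -0.001]
force: [-0.0, -0.3, -0.6]
grip_width: 55.7
grasp_force: 0.0
time_s: 15.3
tcp_pos: [622.5, 201.8, 60.5]
tool_rot: [0.0, 0.707, 0.707, 0.001]
force: [-0.6, 0.5, -0.4]
grip_width: 55.9
grasp_force: 0.0
time_s: 15.8
tcp_pos: [622.3, 201.7, 60.1]
tool_rot: [0.0, 0.707, 0.707, 0.0]
force: [-0.0, -0.6, 2.8]
grip_width: 33.4
grasp_force: 15.0
time_s: 16.3
tcp_pos: [621.3, 201.2, 139.7]
tool_rot: [-0.0, 0.707, 0.707, -0.001]
force: [0.8, 1.1, -0.2]
grip_width: 33.4
grasp_force: 15.0
time_s: 16.6
tcp_pos: [624.2, 202.7, 203.9]
tool_rot: [0.001, 0.707, 0.707, 0.003]
force: [0.7, 1.0, -0.8]
grip_width: 33.4
grasp_force: 15.0
```

```bash
python3 -m crank '[[[-0.66,-0.3,0,0,0,0],[-0.66,-0.3,0,0,0,0],[-0.66,-0.3,0,0,0,0],[-0.66,-0.3,0,0,0,0],[-0.66,-0.3,0,0,0,0]]]'
python3 -m crank '[[[-0.66,-0.3,0,0,0,0],[-0.66,-0.3,0,0,0,0],[-0.66,-0.3,0,0,0,0],[-0.66,-0.3,0,0,0,0],[-0.66,-0.3,0,0,0,0]]]'
python3 -m crank '[[[0,0,0.5,0,0,0],[0,0,0.5,0,0,0],[0,0,0.5,0,0,0],[0,0,0.5,0,0,0],[0,0,0,0,0,0]]]'
python3 -m crank '[[[0,0,0,0,0,0],[0,0,0,0,0,0]]]'
```

```text
time_s: 17.1
tcp_pos: [545.5, 35.1, 198.6]
tool_rot: [-0.001, 0.707, 0.707, -0.001]
force: [0.9, -0.3, -0.2]
grip_width: 33.5
grasp_force: 15.0
time_s: 17.6
tcp_pos: [470.4, -129.6, 198.8]
tool_rot: [-0.001, 0.707, 0.707, -0.0]
force: [0.0, -0.5, -1.4]
grip_width: 33.7
grasp_force: 15.0
time_s: 18.1
tcp_pos: [468.9, -127.8, 96.5]
tool_rot: [-0.003, 0.707, 0.707, -0.002]
force: [-0.2, 0.5, -0.7]
grip_width: 33.8
grasp_force: 15.0
time_s: 18.3
tcp_pos: [472.6, -128.4, 100.6]
tool_rot: [0.001, 0.707, 0.707, 0.0]
force: [0.2, -0.0, -1.2]
grip_width: 33.5
grasp_force: 15.0
```

```bash
python3 -m crank '[[[0,0,0.25,0,0,0],[0,0,0.2,0,0,0],[0,0,0.14,0,0,0],[0,0,0.08,0,0,0],[0,0,0.06,0,0,0]]]'
python3 -m crank '[[[0,0,0,0,0,0],[0,0,0,0,0,0]]]'
```

```text
time_s: 18.8
tcp_pos: [472.4, -128.4, 63.4]
tool_rot: [0.0, 0.707, 0.707, 0.0]
force: [-0.5, -0.5, 19.2]
grip_width: 33.3
grasp_force: 15.6
time_s: 19.0
tcp_pos: [472.6, -128.4, 63.6]
tool_rot: [0.001, 0.707, 0.707, 0.0]
force: [-1.1, 0.5, 4.9]
grip_width: 33.1
grasp_force: 16.2
```

```bash
python3 -m crank '[[[0,0,0,0,0,0],[0,0,0,0,0,0],[0,0,-0.2,0,0,0],[0,0,-0.5,0,0,0],[0,0,-0.6,0,0,0]]]' 56
python3 -m crank '[[[0,0,-0.6,0,0,0],[0,0,-0.6,0,0,0],[0.44,0.44,0,0,0,0],[0.44,0.44,0,0,0,0],[0.44,0.44,0,0,0,0]]]'
python3 -m crank '[[[0.44,0.44,0,0,0,0],[0.44,0.44,0,0,0,0],[0.43,0.45,0,0,0,0],[0,0,0,0,0,-0.95],[0,0,0,0,0,-0.95]]]' 87
python3 -m crank '[[[0,0,0,0,0,0],[0,0,0,0,0,0],[0,0,0.5,0,0,0],[0,0,0.5,0,0,0],[0,0,0.5,0,0,0]]]'
python3 -m crank '[[[0,0,0.3,0,0,0],[0,0,0,0,0,0],[0,0,0,0,0,0]]]'
python3 - <<'E'
from h import *
cv2.imwrite("pics/p3.png",cv2.resize(ctrl.capture("scene")["image"][170:310,280:490],(720,480))[:,:,::-1])
E
```

```text
time_s: 19.5
tcp_pos: [471.0, -128.1, 128.7]
tool_rot: [-0.001, 0.707, 0.707, -0.0]
force: [0.6, -0.5, 0.7]
grip_width: 56.3
grasp_force: 0.0
time_s: 20.0
tcp_pos: [538.6, -61.9, 189.2]
tool_rot: [0.0, 0.707, 0.707, 0.0]
force: [-0.9, -0.5, 0.7]
grip_width: 55.9
grasp_force: 0.0
time_s: 20.5
tcp_pos: [604.8, 4.5, 188.7]
tool_rot: [-0.0, 0.605, 0.797, 0.0]
force: [-0.7, -0.8, -0.5]
grip_width: 86.7
grasp_force: 0.0
time_s: 21.0
tcp_pos: [604.5, 2.6, 112.9]
tool_rot: [0.0, 0.609, 0.793, 0.0]
force: [0.0, 0.3, 0.1]
grip_width: 87.2
grasp_force: 0.0
time_s: 21.3
tcp_pos: [604.9, 3.2, 98.9]
tool_rot: [0.0, 0.608, 0.794, 0.0]
force: [0.0, -0.4, 0.7]
grip_width: 87.0
grasp_force: 0.0
```

View pics/p3.png

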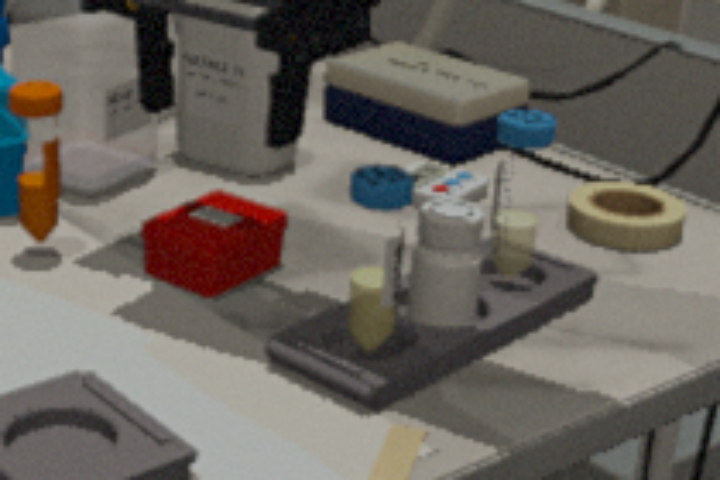

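Both tubes and the bottle stand upright in tray_three, and the open fingers straddle the red box at (215,240). Descending to 17 to grip it.

```bash
python3 -m crank '[[[0,0,0.4,0,0,0],[0,0,0.4,0,0,0],[0,0,0.4,0,0,0],[0,0,0.3,0,0,0],[0,0,0.14,0,0,0]]]'
python3 -m crank '[[[0,0,0,0,0,0],[0,0,0,0,0,0],[0,0,0,0,0,0],[0,0,0,0,0,0],[0,0,0,0,0,0]]]' 50 20
python3 -m crank '[[[0,0,0,0,0,0],[0,0,0,0,0,0]]]'
```

```text
time_s: 21.85
tcp_pos: [604.5, 3.0, 15.8]
tool_rot: [-0.0, 0.608, 0.794, -0.0]
force: [-0.3, -0.1, 0.8]
grip_width: 87.2
grasp_force: 0.0
time_s: 22.35
tcp_pos: [605.2, 3.1, 17.1]
tool_rot: [0.001, 0.608, 0.794, 0.0]
force: [-1.1, -1.2, 5.9]
grip_width: 62.5
grasp_force: 20.0
time_s: 22.55
tcp_pos: [605.2, 3.2, 17.1]
tool_rot: [0.001, 0.608, 0.794, 0.0]
force: [-0.9, 0.2, 6.0]
grip_width: 62.4
grasp_force: 20.0
```

```bash
python3 -m crank '[[[0,0,-0.3,0,0,0],[0,0,-0.5,0,0,0],[0,0,-0.4,0,0,0],[0,0,0,0,0,0.905],[0,0,0,0,0,0.905]]]'
python3 -m crank '[[[0.597,-0.284,0,0,0,0],[0.597,-0.284,0,0,0,0],[0.597,-0.284,0,0,0,0],[0.597,-0.284,0,0,0,0],[0.597,-0.284,0,0,0,0]]]'
python3 -m crank '[[[0.597,-0.284,0,0,0,0],[0.597,-0.284,0,0,0,0],[0.597,-0.284,0,0,0,0],[0.597,-0.284,0,0,0,0],[0.597,-0.284,0,0,0,0]]]'
python3 -m crank '[[[0,0,0,0,0,0],[0,0,0,0,0,0],[0,0,0,0,0,0]]]'
python3 - <<'E'
from h import *
cv2.imwrite("pics/p4.png",cv2.resize(ctrl.capture("scene")["image"][200:360,180:420],(720,480))[:,:,::-1])
print(ctrl.sense()["tcp_pos"],ctrl.sense()["tool_rot"])
E
```

```text
time_s: 23.05
tcp_pos: [604.8, 3.0, 77.8]
tool_rot: [0.0, 0.705, 0.71, 0.001]
force: [-0.6, 0.4, -1.3]
grip_width: 62.8
grasp_force: 20.0
time_s: 23.55
tcp_pos: [530.9, 152.5, 77.0]
tool_rot: [0.0, 0.703, 0.711, 0.0]
force: [0.7, -0.2, -0.5]
grip_width: 62.7
grasp_force: 20.0
time_s: 24.05
tcp_pos: [458.1, 300.9, 77.0]
tool_rot: [0.0, 0.703, 0.711, 0.0]
force: [-0.1, -0.7, -1.1]
grip_width: 62.6
grasp_force: 20.0
time_s: 24.35
tcp_pos: [459.5, 298.4, 76.4]
tool_rot: [0.001, 0.703, 0.711, -0.0]
force: [0.3, -1.4, 0.1]
grip_width: 62.8
grasp_force: 20.0
[459.64607347 298.17474129  76.31030934] [ 4.86605165e-04  7.03541631e-01  7.10653822e-01 -2.85731994e-04]
```

View pics/p4.png

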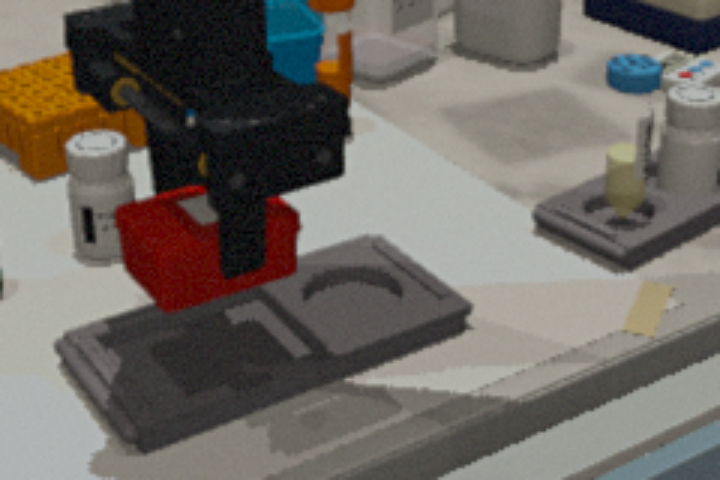

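The box hangs level over the rectangular pocket, aligned with it. Lowering to TCP 21.

```bash
python3 -m crank '[[[0.025,0,0.35,0,0,0],[0,0,0.3,0,0,0],[0,0,0.25,0,0,0],[0,0,0.12,0,0,0],[0,0,0.08,0,0,0]]]'
python3 -m crank '[[[0,0,0,0,0,0],[0,0,0,0,0,0]]]'
```

```text
time_s: 24.9
tcp_pos: [458.4, 300.7, 21.1]
tool_rot: [0.0, 0.703, 0.711, -0.001]
force: [-7.2, -4.7, 30.4]
grip_width: 62.4
grasp_force: 20.0
time_s: 25.1
tcp_pos: [459.0, 301.2, 21.3]
tool_rot: [0.0, 0.703, 0.711, 0.0]
force: [-0.5, 0.9, -0.8]
grip_width: 62.8
grasp_force: 20.0
```

```bash
python3 -m crank '[[[0,0,0,0,0,0],[0,0,0,0,0,0],[0,0,-0.2,0,0,0],[0,0,-0.5,0,0,0],[0,0,-0.5,0,0,0]]]' 80
python3 -m crank '[[[0,0,-0.5,0,0,0],[0,0,-0.5,0,0,0],[-0.02,0.53,0,0,0,0],[-0.02,0.53,0,0,0,0],[-0.02,0.53,0,0,0,0]]]' 68
python3 -m crank '[[[-0.02,0.53,0,0,0,0],[0,0.53,0,0,0,0],[0,0.5,0,0,0,0],[0,0,0,0,0,0],[0,0,0,0,0,0]]]'
python3 - <<'E'
from h import *
cv2.imwrite("pics/p5.png",cv2.resize(ctrl.capture("scene")["image"][200:360,160:400],(720,480))[:,:,::-1])
E
```

```text
time_s: 25.6
tcp_pos: [458.5, 301.0, 82.3]
tool_rot: [-0.0, 0.703, 0.711, -0.0]
force: [1.5, 0.2, 0.2]
grip_width: 80.2
grasp_force: 0.0
time_s: 26.1
tcp_pos: [539.5, 299.0, 132.5]
tool_rot: [0.0, 0.703, 0.712, 0.001]
force: [0.0, 0.1, 0.5]
grip_width: 68.0
grasp_force: 0.0
time_s: 26.6
tcp_pos: [616.0, 299.0, 131.5]
tool_rot: [-0.0, 0.703, 0.711, -0.0]
force: [-0.7, -0.4, -0.2]
grip_width: 67.7
grasp_force: 0.0
```

View pics/p5.png

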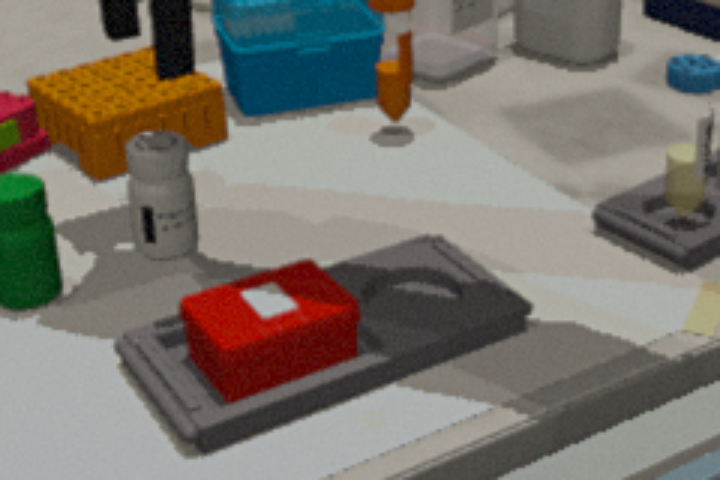

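The box sits in its pocket. Now grip and lift the left bottle.

```bash
python3 -m crank '[[[0,0,0.5,0,0,0],[0,0,0.5,0,0,0],[0,0,0.5,0,0,0],[0,0,0.4,0,0,0],[0,0,0.21,0,0,0]]]'
python3 -m crank '[[[0,0,0,0,0,0],[0,0,0,0,0,0]]]'
python3 -m crank '[[[0,0,0,0,0,0],[0,0,0,0,0,0],[0,0,0,0,0,0],[0,0,0,0,0,0],[0,0,0,0,0,0]]]' 30 15
python3 -m crank '[[[0,0,0,0,0,0],[0,0,-0.3,0,0,0],[0,0,-0.5,0,0,0],[0,0,-0.5,0,0,0],[0,0,0,0,0,0]]]'
python3 -m crank '[[[-0.296,-0.52,0,0,0,0],[-0.296,-0.52,0,0,0,0],[-0.296,-0.52,0,0,0,0],[-0.296,-0.52,0,0,0,0],[-0.296,-0.52,0,0,0,0]]]'
python3 -m crank '[[[-0.296,-0.52,0,0,0,0],[0,0,0,0,0,0],[0,0,0,0,0,0],[0,0,0,0,0,0]]]'
```

```text
time_s: 27.15
tcp_pos: [614.6, 298.9, 24.0]
tool_rot: [-0.001, 0.702, 0.712, -0.001]
force: [0.4, 0.2, -0.1]
grip_width: 68.0
grasp_force: 0.0
time_s: 27.35
tcp_pos: [616.6, 299.5, 26.5]
tool_rot: [0.0, 0.703, 0.711, 0.001]
force: [-0.6, -0.7, 0.3]
grip_width: 68.0
grasp_force: 0.0
time_s: 27.85
tcp_pos: [616.7, 299.1, 26.2]
tool_rot: [0.0, 0.703, 0.711, 0.0]
force: [-0.5, -0.0, 2.4]
grip_width: 40.5
grasp_force: 15.0
time_s: 28.35
tcp_pos: [618.5, 300.5, 95.1]
tool_rot: [0.001, 0.703, 0.711, 0.003]
force: [-0.4, 1.1, -1.5]
grip_width: 40.8
grasp_force: 15.0
time_s: 28.85
tcp_pos: [485.7, 222.5, 90.3]
tool_rot: [-0.0, 0.703, 0.711, -0.0]
force: [-0.2, -0.1, -0.9]
grip_width: 40.6
grasp_force: 15.0
time_s: 29.25
tcp_pos: [462.4, 209.0, 90.8]
tool_rot: [0.0, 0.703, 0.711, 0.001]
force: [1.1, 0.8, 0.2]
grip_width: 40.6
grasp_force: 15.0
```

Lower 60 mm to TCP 31.

```bash
python3 -m crank '[[[0,-0.02,0.35,0,0,0],[0,0,0.35,0,0,0],[0,0,0.25,0,0,0],[0,0,0.15,0,0,0],[0,0,0.1,0,0,0]]]'
python3 -m crank '[[[0,0,0,0,0,0],[0,0,0,0,0,0]]]'
```

```text
time_s: 29.75
tcp_pos: [460.6, 208.6, 30.1]
tool_rot: [-0.0, 0.703, 0.711, -0.0]
force: [-0.1, 0.2, 5.2]
grip_width: 40.1
grasp_force: 15.0
time_s: 29.95
tcp_pos: [460.8, 208.5, 31.0]
tool_rot: [0.0, 0.703, 0.711, 0.0]
force: [-0.5, -0.8, 0.2]
grip_width: 40.8
grasp_force: 15.0
```

```bash
python3 -m crank '[[[0,0,0,0,0,0],[0,0,0,0,0,0],[0,0,-0.2,0,0,0],[0,0,-0.7,0,0,0],[0,0,-0.9,0,0,0]]]' 60
python3 -m crank '[[[0,0,-0.9,0,0,0],[0,0,-0.9,0,0,0],[0,0,-0.6,0,0,0],[-0.8,0,0,0,0,0],[-0.8,0,0,0,0,0]]]'
python3 -m crank '[[[-0.8,0,0,0,0,0],[-0.8,0,0,0,0,0],[-0.8,0,0,0,0,0],[-0.8,0,0,0,0,0],[-0.8,0,0,0,0,0]]]'
python3 -m crank '[[[-0.8,0,0,0,0,0],[-0.8,0,0,0,0,0],[-0.8,0,0,0,0,0],[-0.8,0,0,0,0,0],[-0.8,0,0,0,0,0]]]'
python3 -m crank '[[[-0.8,0,0,0,0,0],[-0.8,0,0,0,0,0],[0,0,0,0,0,0],[0,0,0,0,0,0],[0,0,0,0,0,0]]]'
python3 - <<'E'
from h import *
a=cv2.resize(ctrl.capture("top")["image"][180:340,120:500],(760,320),interpolation=cv2.INTER_CUBIC)
b=cv2.resize(ctrl.capture("scene")["image"][210:350,170:490],(640,280),interpolation=cv2.INTER_CUBIC);b=np.pad(b,((0,0),(0,120),(0,0)))
cv2.imwrite("pics/end.png",np.vstack([a,b])[:,:,::-1])
E
```

```text
time_s: 30.45
tcp_pos: [459.2, 207.8, 121.2]
tool_rot: [-0.001, 0.703, 0.712, -0.002]
force: [1.0, 0.2, 0.4]
grip_width: 60.2
grasp_force: 0.0
time_s: 30.95
tcp_pos: [461.8, 128.5, 242.8]
tool_rot: [0.001, 0.702, 0.712, 0.002]
force: [1.2, 0.2, -1.0]
grip_width: 59.9
grasp_force: 0.0
time_s: 31.45
tcp_pos: [463.5, -73.2, 241.7]
tool_rot: [0.0, 0.703, 0.712, 0.0]
force: [1.0, 0.2, -1.0]
grip_width: 59.8
grasp_force: 0.0
time_s: 31.95
tcp_pos: [466.0, -273.1, 241.7]
tool_rot: [0.0, 0.703, 0.712, 0.0]
force: [1.5, 0.0, -0.2]
grip_width: 59.5
grasp_force: 0.0
time_s: 32.45
tcp_pos: [467.6, -350.1, 241.1]
tool_rot: [-0.0, 0.702, 0.712, 0.0]
force: [-0.2, 0.7, 0.4]
grip_width: 60.0
grasp_force: 0.0
```

View pics/end.png

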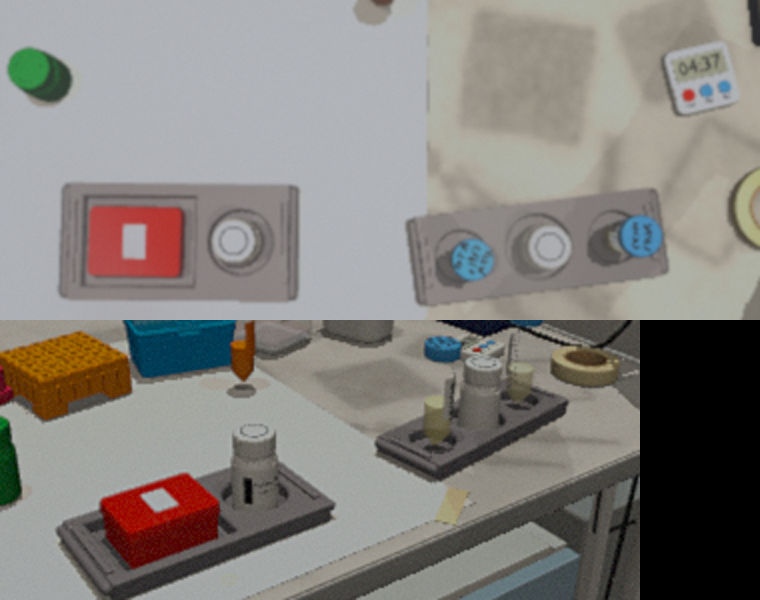

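All five parts stand in their pockets and the timer has not moved. Checking the offsets numerically.

```bash
python3 - <<'E'
from h import *
c=ctrl.capture("top");T={"t3":(np.array([462,-59.3]),np.array([-.147,.989])),"t2":(np.array([460.3,264]),np.array([-.012,1.]))}
for n,t,uv,z in(("tube+","t3",(472,259),119),("tube-","t3",(641,236),119),("bot","t3",(549,246),78),("bot","t2",(234,240),78),("box","t2",(135,241),41)):
    p=unproj(c,np.array(uv)/2+[120,180],z)[0];o,y=T[t];d=p[:2]-o;print(n,p.round(1),"x",round(d@[y[1],-y[0]],1),"y",round(d@y,1))
E
```

```text
tube+ [449.6   9.5 119. ] x -2.1 y 69.8
tube- [ 470.8 -128.   119. ] x -1.4 y -69.2
bot [461.7 -59.6  78. ] x -0.4 y -0.3
bot [461.8 208.   78. ] x 0.9 y -56.0
box [459.7 299.4  41. ] x -0.2 y 35.4
```

All offsets are within about 2 mm of the pocket centres, so I'm handing in.

```bash
python3 -c "
from station import ctrl
print(ctrl.hand_in())"
```

```text
the job is handed in; nothing more can be done
None
```

Both kits are made up and handed in at about 33 s of the 109 s allowed: each part stands upright in its pocket, measured within about 2 mm of centre, and the timer was not touched; the hand-in call did not report a verdict.

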